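# Hang the picking bin back on the bench rail

### The job

One of the loose bins on the bench has a slanting strip on its back: pick it up and hang it on the empty cleat in the middle of the bench rail, between the two bins already hanging there. Hook it on with its front tipped up by about 15 degrees, so that the strip reaches over and behind the cleat, then let it come down until it hangs level and fully home with the whole strip on the cleat. Leave the other two loose bins where they are.

Things in the scene. Friction and masses are not known exactly. Their poses are not given: they have to be found in the camera images.
- bin_center (a point): Centre (half-way up) of the loose bin to hang: open red plastic box 100 long (x, to its back) x 52 wide (y) x 70 mm high (z up), walls 4 mm, 120 g, front end cut low; grip it across its width, here to 15 mm higher. From its back's top edge a strip, 4 mm thick and 48 wide, slopes steeply down and away (60 degrees) to a tip 79 mm behind (+x) and 18 below this centre. No other loose bin has one.
- cleat (a point): Foot of the V groove at the middle of the empty cleat, on the fixed plate, 140 mm above the bench; x into the plate, y along the rail, z up. The cleat, 110 mm long, rises at 60 degrees to an edge 21 mm in front (-x) and 36 above. All smooth. Plate top 44 above; below, a batten 30 mm proud for the bin's back. Home: bin level, x along this x, centre at x -80, z +25. Same-size bins hang 150 mm either side, tops 60 above.
- plain_center (a point): Centre (half-way up) of a loose bystander bin of the same size as the one to hang, 100 x 52 x 70 mm, but with a plain flat back; x towards its back, z up. Stays where it is.
- wide_center (a point): Centre (half-way up) of a loose bystander bin, wide and low, 100 x 90 x 50 mm, plain flat back; x towards its back, z up. Stays where it is.
There are look-alikes about, which are no part of the job. Leave any black or white look-alike of the part that bears bin_center alone.

How it is judged:
On the way:
1. the bin is over the middle cleat, clear of its seat, with its front tipped up by at least 7 degrees (x of bin_center in the frame of cleat between -0.13 and -0.055 m and y of bin_center in the frame of cleat between -0.035 and 0.035 m and z of bin_center in the frame of cleat between 0.03 and 0.14 m and angle between bin_center's own x axis and vertical above 1.693 rad), for 0.1 s.
At the end, for the whole second after the job is handed in: The bin hangs at rest on the middle cleat: its centre within 12 mm (towards the plate and in height) of the fully home position, within 31 mm of the cleat's middle along the rail (whole strip on the cleat), upright within 8 degrees and square to the rail within 10 degrees; released (x of bin_center in the frame of cleat between -0.092 and -0.068 m and y of bin_center in the frame of cleat between -0.031 and 0.031 m and z of bin_center in the frame of cleat between 0.0125 and 0.0365 m and angle between bin_center's own z axis and vertical below 0.14 rad and angle between the x axis of bin_center and the x axis of cleat, either way round below 0.175 rad and linear speed of bin below 0.02 m/s); the robot touches nothing.
It fails at once if another loose bin was moved by more than 25 mm (distance of any of plain_center, wide_center from where it was at the start of the episode above 0.025 m).
It also fails if it takes over 43 s, if anything falls off the work surface, if the arm or the gripper's body presses on something with over 40 N, if the wrist force passes 120 N, or if a joint passes its speed limit or range.

### The arm

A 6-joint arm with a two-finger parallel gripper is mounted at the origin on the work surface. World frame = base frame: x ahead of the robot, y to its left, z up, the work surface at z = 0. Lengths are in m, angles in rad, forces in N, time in s.
With the tool pointing down it reaches from about 0.4 to 0.925 m from the base axis. Payload 12.5 kg.
Tool frame: the origin (TCP) lies midway between the tips of the shut fingers; the grasp point (between the pads) lies 19 mm behind it; z points along the fingers, y is the line along which they close (so a half turn about z gives the same grasp; the last joint's range is limited). The gripper opens to 95 mm and grips with 3 to 60 N. Pads are 20 mm wide; open, the fingers measure 119 mm over their backs; the gripper's body (75 mm by 180 mm) begins 59 mm behind the grasp point.
Start: joints at [1.138, 0.491, 1.559, -0, 1.092, -0.106], TCP at [0.201, 0.592, 0.215] pointing down, gripper open.
Joint ranges: [-3.1, 3.1], [-0.84, 2.19], [0.05, 2.79], [-1.13, 4.28], [0.06, 2.93], [-2.69, 2.69]. Speed limits (rad/s): [2.22, 2.22, 2.79, 3.14, 3.14, 3.14].

### API

Orientations are given as a rotation vector (axis times angle).
In Python, from cell import bot, optics, ticket gives the robot as it stands.
- The arm moves only by the tool jog_arm, never from a script. Its argument "rows" is one flat list of numbers, 7 for each row, row after row: the opening, from 0 (shut) to 1 (fully open), then the shift along the tool's x, y, z as a fraction of full scale, then the turn, a rotation vector about the tool's x, y, z as a fraction of full scale. A call has 1 to 5 rows; each row shifts and turns the commanded pose from where the row before left it, along the tool's axes as they then stand; what a row does not reach is not made up. Full scale, the value 1, is 0.05 m for a shift and 0.1 rad for a turn. A row lasts 1/8 s, in which the tool goes at most 62.5 mm and 10.7 degrees, less where a joint would pass 70% of its speed; a pose out of reach is approached as far as the arm can. A call with a number of a shift or a turn outside -1 to 1 is refused whole. A call with a gripper value outside its range is refused whole. The fingers move at their own pace and stop on an object; "newtons" is the grip in N (left out, the last holds). Time passes only in rows, so rows that do not move let the fingers close. It gives the time, the measured TCP pose, the force, the opening and the grip force at its end, in the units of the state.
- bot.get_state(): the state, without advancing time (a new reading comes with each control period).
- optics.get_image(name): name is "scene" or "top" or "wrist"; returns a dict with "img" (480x640x3 uint8, blue, green, red), "fx", "fy", "cx", "cy" (pixels), "world_from_camera" (4x4, takes a point from camera to world coordinates). Camera axes: x right, y up, looking along -z (the intrinsics and any distortion apply to the point x, -y, -z); pixel columns grow to the right and rows downward; lengths in m; the calibration is good to about 2 mm. A picture is of the moment at which its call begins. There is no depth.
- ticket.finish_job(): hands the job in; it is judged then, once.
The state is a dict: "t": time; "joint_pos": joint angles; "qvel": joint speeds; "joint_torque": joint torques, N m; "tcp_pos": TCP position; "orientation": TCP orientation; "force": force on the tool from outside, world axes, zero at the start; "moment": the same for the moment, N m; "grip_width": opening from 0.0 (shut) to 1.0 (fully open); "grip_force": force on a finger pad.
Only numpy, scipy, OpenCV 4.12 (cv2) and the standard library are available. Lean on these libraries where they do the work, as an engineer would, in place of code of your own. Each camera call takes 0.05 s, during which the arm holds its last target. There are 200 camera calls.

## Working session

There is one attempt and no reset: what is moved stays moved. The work goes in short steps, Python scripts to look and compute and a tool call to move; the robot and the scene stay as the last step left them, time stands still between calls to the robot, and variables do not carry over. Pictures are saved under pics/ and viewed, at most 10 in all, crops included, and the job is handed in when it is done.

Besides the shell and the picture viewer there is one more tool, called after "Call:" as name(argument=value, ...), one argument or row to a line, values as JSON. jog_arm: Moves the arm, as the interface text tells. Its arguments: {"type":"object","properties":{"rows":{"type":"array","items":{"type":"number"}},"newtons":{"type":"number"}},"required":["rows"]}

```bash
mkdir -p pics; ls
python3 - <<'E'
from cell import bot, optics
import cv2, numpy as np
for n in ("scene","top"):
    d=optics.get_image(n); cv2.imwrite(f"pics/{n}0.png",d["img"]); print(n,d["fx"],d["fy"],d["cx"],d["cy"],np.round(d["world_from_camera"],4).tolist(), [k for k in d])
s=bot.get_state(); print(s)
E
```

```text
pics
scene 557.5754268998099 557.5754268998099 321.65750024646394 236.41139804177632 [[-0.1981, -0.5862, 0.7856, 1.4679], [0.9801, -0.1068, 0.1674, 0.3179], [-0.0143, 0.8031, 0.5956, 0.8015], [0.0, 0.0, 0.0, 1.0]] ['img', 'fx', 'fy', 'cx', 'cy', 'world_from_camera']
top 574.9104609934269 574.9104609934269 322.37356115112425 236.52648959263124 [[-0.0135, 0.9891, -0.1464, 0.378], [-0.9997, -0.0167, -0.0201, 0.1141], [-0.0223, 0.1461, 0.989, 1.3693], [0.0, 0.0, 0.0, 1.0]] ['img', 'fx', 'fy', 'cx', 'cy', 'world_from_camera']
{'t': 0.1, 'joint_pos': array([ 1.13840886e+00,  4.91495855e-01,  1.55941057e+00,  8.73728529e-06,
        1.09172857e+00, -1.05591729e-01]), 'qvel': array([-0.00194781, -0.00196294, -0.00326747,  0.00060149,  0.00143608,
        0.0009745 ]), 'joint_torque': array([ 2.78552820e-03, -6.13621259e+01, -2.58605146e+01,  6.94520096e-02,
        4.70191694e-02,  1.19630172e-05]), 'tcp_pos': array([0.20050451, 0.59171898, 0.21411472]), 'orientation': array([-5.11008285e-01, -3.09946529e+00,  1.57505092e-03]), 'force': array([-0.3160252 , -0.05572382,  0.74226655]), 'moment': array([ 0.03194496,  0.00857429, -0.00957445]), 'grip_force': 0.0, 'grip_width': 1.0016364046672352}
```

View pics/scene0.png

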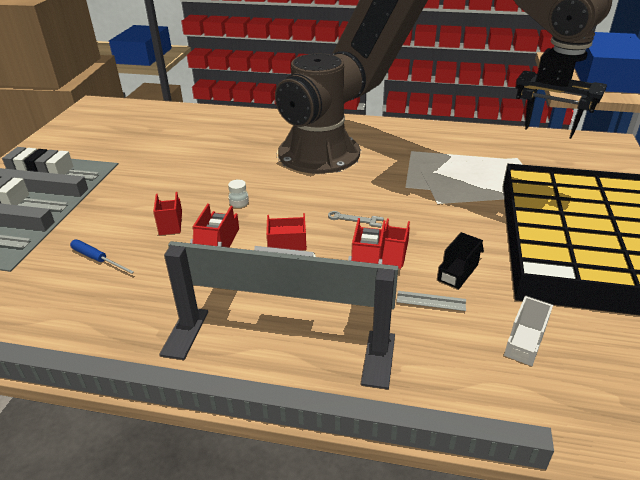

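View pics/top0.png

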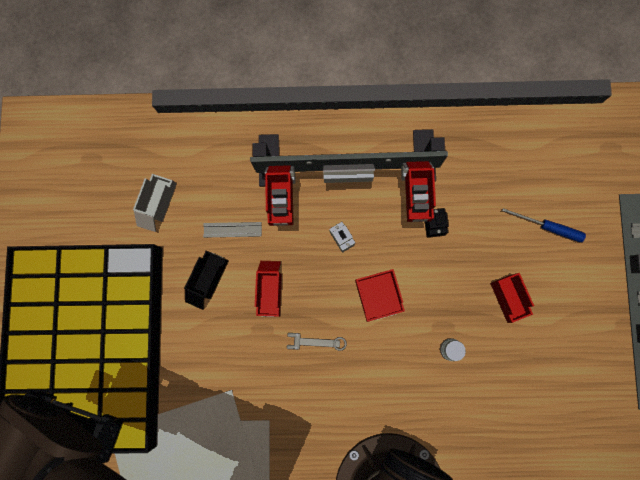

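The top view shows three loose red bins: A at (269,289), a wide one at (380,295) and B at (512,297). The rail runs along row ~160 and the empty cleat is at (349,173), between hanging bins at (279,195) and (420,193). The black (206,279) and white (155,202) bins are look-alikes. The strip has to be on A or B, so I'll enlarge both.

Run:
```python
import cv2, numpy as np
t=cv2.imread("pics/top0.png"); s=cv2.imread("pics/scene0.png")
c=lambda i,x,y,w,h:cv2.resize(i[y:y+h,x:x+w],(400,300),interpolation=cv2.INTER_CUBIC)
cv2.imwrite("pics/crop1.png",np.vstack([np.hstack([c(t,225,243,92,69),c(t,468,263,92,69)]),np.hstack([c(s,335,205,92,69),c(s,125,180,92,69)])]))
```

```text
(no output)
```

View pics/crop1.png

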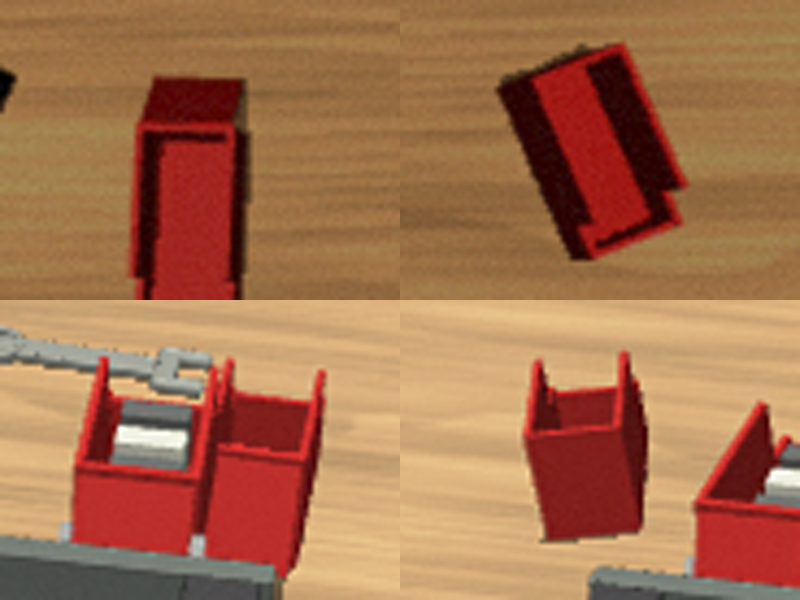

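A carries the strip: in both top-left panels a dark sloping face drops away behind its back edge. B has a plain flat back, and the black and white bins are excluded look-alikes. Next I'll measure A and the cleat.

```bash
cat > h.py <<'E'
import cv2, numpy as np
from scipy.spatial.transform import Rotation as R
def cast(d,uv,z):
    T=np.asarray(d["world_from_camera"]); u,v=np.asarray(uv,float).T
    r=np.c_[(u-d["cx"])/d["fx"],-(v-d["cy"])/d["fy"],-np.ones_like(u)]@T[:3,:3].T
    return T[:3,3]+r*((z-T[2,3])/r[:,2])[:,None]
def proj(d,P):
    T=np.asarray(d["world_from_camera"]); p=(np.asarray(P)-T[:3,3])@T[:3,:3]
    return np.c_[d["cx"]+d["fx"]*p[:,0]/-p[:,2],d["cy"]-d["fy"]*p[:,1]/-p[:,2]]
E
python3 - <<'E'
from h import *
from cell import optics
d=optics.get_image("top")
r=lambda n,uv,z:print(n,np.round(cast(d,uv,z),4).tolist())
r("A back top",[(256.7,271.7),(279.7,271.7)],.07)
r("A tip",[(260.2,260.9),(281.6,261.4)],.017)
r("B",[(512,297)],.05); r("wide",[(380,295)],.05)
i=d["img"]; hsv=cv2.cvtColor(i,cv2.COLOR_BGR2HSV)
m=((hsv[...,1]<60)&(hsv[...,2]>110)).astype(np.uint8)
m[:150]=0;m[200:]=0;m[:,:300]=0;m[:,395:]=0
for c in cv2.findContours(m,0,2)[0]:
    if cv2.contourArea(c)>50: 
        b=cv2.boxPoints(cv2.minAreaRect(c)); print(b.round(1).tolist()); r("cleat",b,.176); r("z.14",b,.14)
cv2.imwrite("pics/rail.png",cv2.resize(i[145:235,240:455],(800,335),interpolation=cv2.INTER_CUBIC))
E
```

```text
A back top [[0.4921, 0.2907, 0.07], [0.4913, 0.2384, 0.07]]
A tip [[0.5223, 0.2897, 0.017], [0.5203, 0.2389, 0.017]]
B [[0.4274, -0.2874, 0.05]]
wide [[0.4363, 0.0113, 0.05]]
[[322.8999938964844, 175.0], [373.0, 173.5], [373.1000061035156, 177.0], [323.0, 178.5]]
cleat [[0.6873, 0.1354, 0.176], [0.6884, 0.0288, 0.176], [0.6808, 0.0287, 0.176], [0.6796, 0.1352, 0.176]]
z.14 [[0.6966, 0.136, 0.14], [0.6978, 0.0262, 0.14], [0.6899, 0.0262, 0.14], [0.6887, 0.1359, 0.14]]
```

View pics/rail.png

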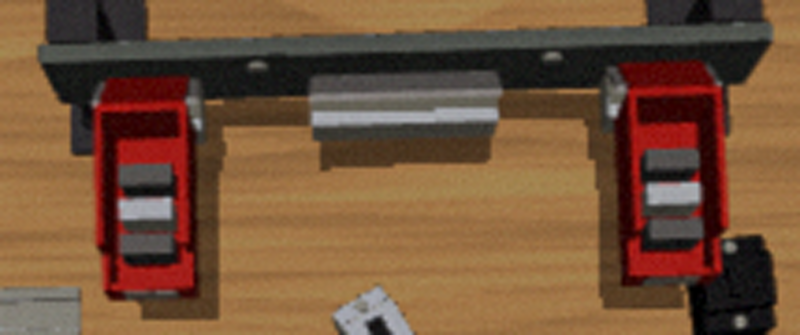

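The crop shows the plate's top front edge from (42,65) to (770,42), the cleat's bright lip at rows 106–124 and the groove foot at about (308,76)–(500,72).

Run:
```python
from h import *
from cell import optics
d=optics.get_image("top")
c=lambda p:[(240+x/3.721,145+y/3.721) for x,y in p]
r=lambda n,p,z:print(n,np.round(cast(d,c(p),z),4).tolist())
r("plate top front",[(42,65),(770,42)],.184)
r("foot",[(308,77),(500,72)],.14)
r("lip front",[(313,124),(497,120)],.174);r("lip back",[(310,109),(498,102)],.177)
r("L bin back top",[(105,87),(190,82)],.2);r("R bin back top",[(630,90),(723,87)],.2)
r("R bin front bot",[(105,298),(195,291)],.165);
d=optics.get_image("scene");hsv=cv2.cvtColor(d["img"],cv2.COLOR_BGR2HSV)
# plate top rear edge in scene view pixels
print(np.round(proj(d,[[.70,.156,.184],[.70,.006,.184],[.7,.08,.14]]),1).tolist())
print(np.round(cast(d,[(183,246),(396,268)],.184),4).tolist())
```

```text
plate top front [[0.7155, 0.2875, 0.184], [0.7208, -0.128, 0.184]]
foot [[0.7176, 0.1361, 0.14], [0.7184, 0.0226, 0.14]]
lip front [[0.6804, 0.133, 0.174], [0.6807, 0.0276, 0.174]]
lip back [[0.6885, 0.1345, 0.177], [0.6905, 0.027, 0.177]]
L bin back top [[0.6975, 0.2495, 0.2], [0.6994, 0.2015, 0.2]]
R bin back top [[0.69, -0.0454, 0.2], [0.6907, -0.0973, 0.2]]
R bin front bot [[0.5828, 0.2536, 0.165], [0.586, 0.202, 0.165]]
[[322.9, 252.4], [242.8, 243.2], [283.1, 266.4]]
[[0.7277, -0.0993, 0.184], [0.72, 0.2884, 0.184]]
```

```bash
cat >> h.py <<'E'
def plan(s,pos,yaw,tip,n):
    """rows to a tool pose: down-pointing, tool x = -bin x, tipped front up by tip"""
    p0=np.array(s["tcp_pos"]); R0=R.from_rotvec(s["orientation"])
    R1=R.from_euler("z",yaw)*R.from_euler("y",tip)*R.from_matrix(np.diag([-1.,1,-1]))
    rv=(R0.inv()*R1).as_rotvec()
    for k in range(n):
        Rk=R0*R.from_rotvec(rv*k/n); sh=Rk.inv().apply((np.array(pos)-p0)/n)
        print(np.round(np.r_[sh/.05,rv/n/.1],2).tolist())
E
python3 - <<'E'
from h import *
from cell import bot
plan(bot.get_state(),[.442,.266,.17],-.025,0,9)
E
```

```text
[-0.74, -0.51, 0.1, -0.0, -0.0, -0.34]
[-0.72, -0.54, 0.1, -0.0, -0.0, -0.34]
[-0.7, -0.56, 0.1, -0.0, -0.0, -0.34]
[-0.69, -0.59, 0.1, -0.0, -0.0, -0.34]
[-0.67, -0.61, 0.1, -0.0, -0.0, -0.34]
[-0.64, -0.63, 0.1, -0.0, -0.0, -0.34]
[-0.62, -0.65, 0.1, -0.0, -0.0, -0.34]
[-0.6, -0.67, 0.1, -0.0, -0.0, -0.34]
[-0.58, -0.69, 0.1, -0.0, -0.0, -0.34]
```

Call:
jog_arm(
  rows=[1,-0.74,-0.51,0.1,0,0,-0.34,1,-0.72,-0.54,0.1,0,0,-0.34,1,-0.7,-0.56,0.1,0,0,-0.34,1,-0.69,-0.59,0.1,0,0,-0.34,1,-0.67,-0.61,0.1,0,0,-0.34],
)

```text
t: 0.88
tcp_pos: [0.3357, 0.4097, 0.1895]
orientation: [0.244, 3.132, 0.0]
force: [0.5, 0.7, -0.1]
grip_width: 1.004
grip_force: 0.0
```

Call:
jog_arm(
  rows=[1,-0.64,-0.63,0.1,0,0,-0.34,1,-0.62,-0.65,0.1,0,0,-0.34,1,-0.6,-0.67,0.1,0,0,-0.34,1,-0.58,-0.69,0.1,0,0,-0.34,1,0,0,0,0,0,0],
)

```text
t: 1.5
tcp_pos: [0.4438, 0.2647, 0.1693]
orientation: [-0.038, -3.141, 0.0]
force: [0.1, 0.1, -0.7]
grip_width: 1.0
grip_force: 0.0
```

Run:
```python
from h import *
from cell import bot,optics
s=bot.get_state(); print(s["t"],s["tcp_pos"],s["orientation"],s["force"])
d=optics.get_image("wrist"); cv2.imwrite("pics/w1.png",d["img"])
c=np.array([.442,.266,.035]);Y=R.from_euler("z",-.025)
P=[c+Y.apply(v) for v in ([.05,.026,.035],[.05,-.026,.035],[.079,.024,-.018],[.079,-.024,-.018],[-.05,.026,-.035],[-.05,-.026,-.035])]
print(proj(d,P).round(0).tolist()); print(proj(d,[[.718,.08,.14],[.697,.08,.176]]).round(0).tolist())
```

```text
1.5 [0.44375569 0.26469718 0.16929241] [-3.75253235e-02 -3.14110047e+00  4.25042026e-04] [ 0.14469421  0.05452094 -0.65668459]
[[353.0, 296.0], [289.0, 296.0], [346.0, 302.0], [296.0, 302.0], [349.0, 166.0], [293.0, 166.0]]
[[93.0, 605.0], [55.0, 649.0]]
```

View pics/w1.png

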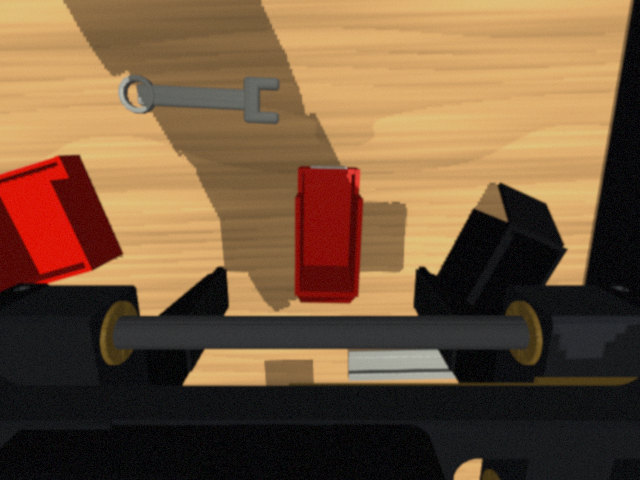

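The wrist view shows the bin at columns 297–360, rows 167–301, between open fingers centred at about column 321. It sits about 4–6 mm further towards +y than measured, so I'll take y≈0.269 and descend.

Run:
```python
from h import *
from cell import bot
plan(bot.get_state(),[.442,.269,.031],-.025,0,4)
```

```text
[0.0, 0.02, 0.69, -0.0, -0.0, 0.0]
[0.0, 0.02, 0.69, -0.0, -0.0, 0.0]
[0.0, 0.02, 0.69, -0.0, -0.0, 0.0]
[0.0, 0.02, 0.69, -0.0, -0.0, 0.0]
```

Call:
jog_arm(
  rows=[1,0.01,0.02,0.69,0,0,0,1,0.01,0.02,0.69,0,0,0,1,0.01,0.02,0.69,0,0,0,1,0.01,0.02,0.69,0,0,0,1,0,0,0,0,0,0],
)

```text
t: 2.17
tcp_pos: [0.439, 0.2711, 0.0302]
orientation: [-0.031, -3.138, 0.002]
force: [-0.3, -0.3, 1.4]
grip_width: 0.999
grip_force: 0.0
```

Call:
jog_arm(
  rows=[0.4,0,0,0,0,0,0,0.4,0,0,0,0,0,0,0.4,0,0,0,0,0,0,0.4,0,0,0,0,0,0,0.4,0,0,0,0,0,0],
  newtons=15,
)

```text
t: 2.8
tcp_pos: [0.4406, 0.2707, 0.0319]
orientation: [0.033, 3.141, 0.0]
force: [-0.5, 1.1, 4.7]
grip_width: 0.552
grip_force: 14.9
```

Grip is good: 0.552 × 95 = 52 mm, the bin's width. Next I'll lift and carry it to a height clear of everything.

Run:
```python
from h import *
from cell import bot
s=bot.get_state(); plan(s,[.44,.27,.24],-.025,0,5)
s=dict(tcp_pos=[.44,.27,.24],orientation=(R.from_euler("z",-.025)*R.from_matrix(np.diag([-1.,1,-1]))).as_rotvec())
plan(s,[.60,.08,.297],.0128,.262,7)
```

```text
[0.0, -0.0, -0.83, 0.0, 0.0, 0.01]
[0.0, -0.0, -0.83, 0.0, 0.0, 0.01]
[0.0, -0.0, -0.83, 0.0, 0.0, 0.01]
[0.0, -0.0, -0.83, 0.0, 0.0, 0.01]
[0.0, -0.0, -0.83, 0.0, 0.0, 0.01]
[-0.47, -0.53, -0.16, 0.01, 0.37, -0.05]
[-0.46, -0.53, -0.18, 0.01, 0.37, -0.05]
[-0.45, -0.54, -0.2, 0.01, 0.37, -0.05]
[-0.44, -0.54, -0.21, 0.01, 0.37, -0.05]
[-0.43, -0.54, -0.23, 0.01, 0.37, -0.05]
[-0.42, -0.54, -0.24, 0.01, 0.37, -0.05]
[-0.41, -0.55, -0.26, 0.01, 0.37, -0.05]
```

Call:
jog_arm(
  rows=[0.4,0,0,-0.83,0,0,0,0.4,0,0,-0.83,0,0,0,0.4,0,0,-0.83,0,0,0,0.4,0,0,-0.83,0,0,0,0.4,0,0,-0.83,0,0,0],
)

```text
t: 3.42
tcp_pos: [0.4402, 0.2705, 0.2405]
orientation: [-0.033, -3.141, 0.0]
force: [0.5, 0.2, -1.2]
grip_width: 0.548
grip_force: 14.9
```

Call:
jog_arm(
  rows=[0.4,-0.47,-0.53,-0.16,0,0.37,-0.05,0.4,-0.46,-0.53,-0.18,0,0.37,-0.05,0.4,-0.45,-0.54,-0.2,0,0.37,-0.05,0.4,-0.44,-0.54,-0.21,0,0.37,-0.05,0.4,-0.43,-0.54,-0.23,0,0.37,-0.05],
)

```text
t: 4.05
tcp_pos: [0.5555, 0.1344, 0.2798]
orientation: [0.006, -2.955, -0.003]
force: [0.6, -0.2, -1.9]
grip_width: 0.547
grip_force: 14.9
```

Call:
jog_arm(
  rows=[0.4,-0.42,-0.54,-0.24,0,0.37,-0.05,0.4,-0.41,-0.55,-0.26,0,0.37,-0.05,0.4,0,0,0,0,0,0,0.4,0,0,0,0,0,0],
)

```text
t: 4.55
tcp_pos: [0.6006, 0.0815, 0.2952]
orientation: [0.021, -2.882, -0.004]
force: [-0.1, -0.6, -0.8]
grip_width: 0.549
grip_force: 14.9
```

Run:
```python
from h import *
from cell import bot,optics
s=bot.get_state(); print(s["t"],s["tcp_pos"],s["orientation"],s["force"],s["grip_width"])
im=[]
Rt=R.from_rotvec(s["orientation"])*R.from_matrix(np.diag([-1.,1,-1])); print(Rt.as_euler("ZYX").round(3))
P=s["tcp_pos"]+Rt.apply(np.array([[.079,.024,-.018],[.079,-.024,-.018],[.05,.026,.035],[.05,-.026,.035]])+[.002,0,.0035])
print("pred",P.round(4).tolist())
for n,(x,y) in (("scene",(183,140)),("top",(240,130))):
    d=optics.get_image(n); im.append(cv2.resize(d["img"][y:y+150,x:x+200],(400,300),interpolation=cv2.INTER_CUBIC))
    print(n,((proj(d,P)-[x,y])*2).round(0).tolist(),"foot/plate top ",((proj(d,[[.718,.08,.14],[.718,.08,.184]])-[x,y])*2).round(0).tolist())
cv2.imwrite("pics/c2.png",np.hstack(im))
```

```text
4.55 [0.60063494 0.08145277 0.29515705] [ 0.02050435 -2.88174961 -0.00427608] [-0.09836374 -0.59975469 -0.76991802] 0.5492434173627967
[0.015 0.26  0.005]
pred [[0.6749, 0.1066, 0.2605], [0.6755, 0.0586, 0.2602], [0.6604, 0.1082, 0.3191], [0.6611, 0.0562, 0.3189]]
scene [[229.0, 133.0], [176.0, 128.0], [232.0, 67.0], [173.0, 62.0]] foot/plate top  [[195.0, 265.0], [192.0, 227.0]]
top [[193.0, 80.0], [242.0, 79.0], [192.0, 79.0], [247.0, 77.0]] foot/plate top  [[217.0, 70.0], [217.0, 59.0]]
```

View pics/c2.png

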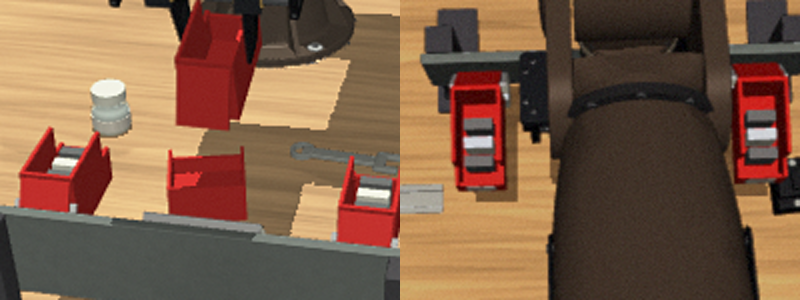

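The scene view has the held bin tipped up, its strip tip at crop (178,124)–(231,130). That is within 2 px of the prediction, so the grip offset holds. The cleat lip shows above the plate at crop (145,213)–(262,227), and the top view is blocked by the arm. I'll cross-check the lip and plan the hook-on.

```bash
cat >> h.py <<'E'
F=np.array([.718,.079,.140]); YAW=.0128; OFF=np.array([.002,0,.0035])  # cleat foot; bin centre from TCP in bin frame
def tcp_for(cx,cz,tip,cy=0):
    B=R.from_euler("z",YAW)*R.from_euler("y",tip)
    return F+R.from_euler("z",YAW).apply([cx,cy,cz])-B.apply(OFF)
def centre(s):
    Rt=R.from_rotvec(s["orientation"])*R.from_matrix(np.diag([-1.,1,-1]))
    e=Rt.as_euler("ZYX"); return R.from_euler("z",-YAW).apply(s["tcp_pos"]+Rt.apply(OFF)-F).round(4), e.round(3)
E
python3 - <<'E'
from h import *
from cell import bot,optics
d=optics.get_image("scene"); print("lip z.176",cast(d,[(255.5,246.5),(314,253.)],.176).round(4).tolist())
s=bot.get_state(); print(centre(s))
plan(s,tcp_for(-.080,.100,.262),YAW,.262,3); 
s=dict(tcp_pos=tcp_for(-.080,.100,.262),orientation=(R.from_euler("z",YAW)*R.from_euler("y",.262)*R.from_matrix(np.diag([-1.,1,-1]))).as_rotvec())
plan(s,tcp_for(-.080,.060,.262),YAW,.262,4)
E
```

```text
lip z.176 [[0.6954, 0.0282, 0.176], [0.6948, 0.1384, 0.176]]
(array([-0.1146,  0.0045,  0.1586]), array([0.016, 0.259, 0.005]))
[-0.32, -0.03, 0.32, 0.01, 0.01, 0.01]
[-0.32, -0.03, 0.32, 0.01, 0.01, 0.01]
[-0.32, -0.03, 0.32, 0.01, 0.01, 0.01]
[-0.05, -0.0, 0.19, 0.0, -0.0, 0.0]
[-0.05, -0.0, 0.19, 0.0, -0.0, 0.0]
[-0.05, -0.0, 0.19, 0.0, -0.0, 0.0]
[-0.05, -0.0, 0.19, 0.0, -0.0, 0.0]
```

The lip's inner edge is at x=0.695, which puts the foot at 0.716. The length reads 110 mm and the middle is at y=0.082, all consistent. Hooking on.

Call:
jog_arm(
  rows=[0.4,-0.31,-0.02,0.32,0,0.01,0,0.4,-0.31,-0.02,0.32,0,0.01,0,0.4,-0.31,-0.02,0.32,0,0.01,0,0.4,0,0,0,0,0,0],
)

```text
t: 5.2
tcp_pos: [0.6338, 0.0788, 0.2345]
orientation: [0.02, -2.875, -0.004]
force: [0.1, 0.1, -0.0]
grip_width: 0.55
grip_force: 14.9
```

Call:
jog_arm(
  rows=[0.4,-0.05,0,0.19,0,0,0,0.4,-0.05,0,0.19,0,0,0,0.4,-0.05,0,0.19,0,0,0,0.4,-0.05,0,0.19,0,0,0,0.4,0,0,0,0,0,0],
)

```text
t: 5.82
tcp_pos: [0.6334, 0.079, 0.1974]
orientation: [0.021, -2.879, -0.004]
force: [0.1, -0.7, -0.8]
grip_width: 0.545
grip_force: 15.0
```

Run:
```python
from h import *
from cell import bot,optics
s=bot.get_state(); print(s["t"],s["force"],s["moment"],centre(s))
plan(s,tcp_for(-.081,.031,0),YAW,0,6)
d=optics.get_image("scene"); cv2.imwrite("pics/c3.png",cv2.resize(d["img"][190:290,203:363],(800,500),interpolation=cv2.INTER_CUBIC))
```

```text
5.825 [ 0.12892595 -0.71784501 -0.82157671] [ 0.031844   -0.23700306  0.0190421 ] (array([-0.0817,  0.0011,  0.0602]), array([0.015, 0.263, 0.005]))
[-0.03, -0.0, 0.09, 0.01, -0.44, 0.0]
[-0.03, -0.0, 0.1, 0.01, -0.44, 0.0]
[-0.02, -0.0, 0.1, 0.01, -0.44, 0.0]
[-0.02, -0.0, 0.1, 0.01, -0.44, 0.0]
[-0.01, -0.0, 0.1, 0.01, -0.44, 0.0]
[-0.01, -0.0, 0.1, 0.01, -0.44, 0.0]
```

View pics/c3.png

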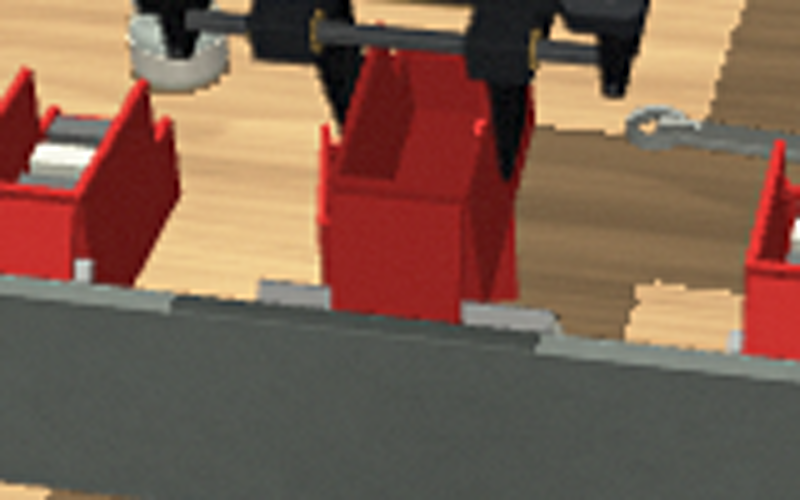

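The strip runs at columns 330–463, between plate and lip. It covers the middle of the cleat, whose grey lip shows on both sides at (260–330,290) and (463–555,318), and there is no contact force. Now I'll level it while lowering.

Call:
jog_arm(
  rows=[0.4,-0.03,0,0.09,0,-0.44,0,0.4,-0.03,0,0.1,0,-0.44,0,0.4,-0.02,0,0.1,0,-0.44,0,0.4,0,0,0,0,0,0],
)

```text
t: 6.38
tcp_pos: [0.6339, 0.0792, 0.1834]
orientation: [0.021, -3.011, -0.006]
force: [1.0, 0.0, -1.1]
grip_width: 0.545
grip_force: 15.0
```

Call:
jog_arm(
  rows=[0.4,-0.02,0,0.1,0,-0.44,0,0.4,-0.01,0,0.1,0,-0.44,0,0.4,-0.01,0,0.1,0,-0.44,0,0.4,0,0,0,0,0,0],
)

```text
t: 6.88
tcp_pos: [0.6348, 0.0793, 0.1681]
orientation: [-0.022, 3.141, 0.007]
force: [0.1, 0.3, -0.9]
grip_width: 0.548
grip_force: 15.0
```

Run:
```python
from h import *
from cell import bot
s=bot.get_state(); print(s["t"],s["force"],s["moment"],centre(s))
```

```text
6.875 [ 0.12900493  0.34829004 -0.88903923] [0.01811992 0.04502278 0.04501845] (array([-0.0812,  0.0013,  0.0316]), array([ 0.014, -0.001,  0.005]))
```

It's level with no contact. I'll lower it a few millimetres more, feeling for the seat.

Call:
jog_arm(
  rows=[0.4,-0.01,0,0.04,0,0,0,0.4,-0.01,0,0.04,0,0,0,0.4,0,0,0.03,0,0,0,0.4,0,0,0,0,0,0],
)

```text
t: 7.38
tcp_pos: [0.6362, 0.0793, 0.1623]
orientation: [-0.022, 3.14, 0.007]
force: [0.3, 1.0, -1.2]
grip_width: 0.544
grip_force: 15.0
```

Call:
jog_arm(
  rows=[0.7,0,0,0,0,0,0,0.75,0,0,0,0,0,0,0.8,0,0,0,0,0,0,0.8,0,0,0,0,0,0],
)

```text
t: 7.88
tcp_pos: [0.6361, 0.0793, 0.1624]
orientation: [-0.022, 3.139, 0.007]
force: [0.5, -0.0, -0.0]
grip_width: 0.797
grip_force: 0.0
```

Run:
```python
from h import *
from cell import bot,optics
s=bot.get_state(); print(s["t"],s["grip_width"],s["force"])
d=optics.get_image("scene"); cv2.imwrite("pics/c4.png",cv2.resize(d["img"][190:290,203:363],(800,500),interpolation=cv2.INTER_CUBIC))
B=R.from_euler("z",YAW); P=F+B.apply(np.array([-.08,0,.025])+[[.05,.026,.035],[.05,-.026,.035]])
print(((proj(d,P)-[203,190])*5).round(0).tolist())
```

```text
7.875 0.7971778360506504 [ 0.53164891 -0.03257457 -0.04231483]
[[466.0, 240.0], [327.0, 226.0]]
```

View pics/c4.png

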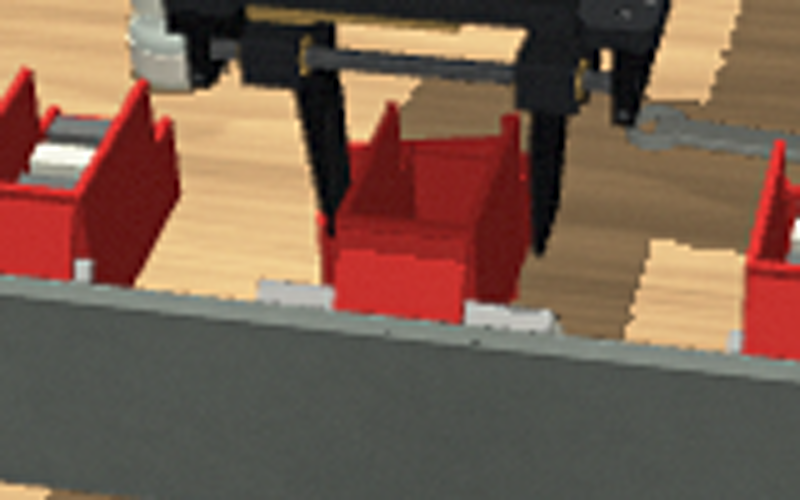

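Released and hanging. Its back top edge is at about (338,218)–(470,236), within about 2 real pixels of the home prediction and level with its neighbours. I'll retreat straight up.

Call:
jog_arm(
  rows=[0.8,0,0,-0.3,0,0,0,0.8,0,0,-0.6,0,0,0,0.8,0,0,-0.8,0,0,0,0.8,0,0,-0.8,0,0,0,0.8,0,0,-0.8,0,0,0],
)

```text
t: 8.55
tcp_pos: [0.6355, 0.0785, 0.33]
orientation: [-0.022, 3.138, 0.007]
force: [0.3, -0.5, -0.7]
grip_width: 0.801
grip_force: 0.0
```

Call:
jog_arm(
  rows=[0.8,0.8,0,-0.2,0,0,0,0.8,0.9,0,0,0,0,0,0.8,0.9,0,0,0,0,0,0.8,0,0,0,0,0,0,0.8,0,0,0,0,0,0],
)

```text
t: 9.18
tcp_pos: [0.5063, 0.0767, 0.3381]
orientation: [-0.022, 3.138, 0.007]
force: [0.9, -1.0, -0.0]
grip_width: 0.804
grip_force: 0.0
```

Run:
```python
from h import *
from cell import bot,optics
im=[]
B=R.from_euler("z",YAW); P=F+B.apply(np.array([-.08,0,.025])+[[.05,.026,.035],[.05,-.026,.035]])
for n,(x,y,w,h) in (("scene",(203,190,160,120)),("top",(240,130,220,165))):
    d=optics.get_image(n); im.append(cv2.resize(d["img"][y:y+h,x:x+w],(400,300),interpolation=cv2.INTER_CUBIC)); print(((proj(d,P)-[x,y])*400/w).round(0).tolist())
cv2.imwrite("pics/c5.png",np.hstack(im))
```

```text
[[233.0, 120.0], [163.0, 113.0]]
[[177.0, 76.0], [222.0, 74.0]]
```

View pics/c5.png

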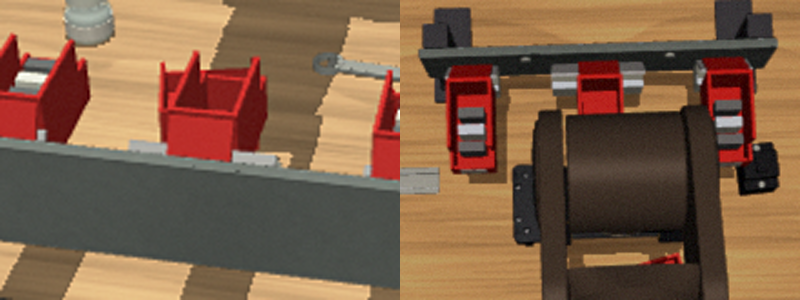

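The bin hangs level and in line with its neighbours, with its strip in the middle of the cleat. The back edge at (166,110)–(237,118) matches the home prediction, and the gripper is clear. Handing in.

```bash
python3 -c "
from cell import ticket
print(ticket.finish_job())"
```

```text
the job is handed in; nothing more can be done
None
```

I hung the red bin with the strip on the middle cleat; it looked level and fully home in the last pictures. The other two loose bins were left untouched, and I handed the job in at about 9 s (no verdict was returned).

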